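# Lock the sprung stud on the moisture tester's cover

### The job

The cover on top of the grain moisture tester is held down by two quarter-turn studs, and the orange one has sprung up. Press the orange stud down against its spring, turn it a quarter turn clockwise (seen from above) until its bar points at the green marks, and let it go so that it settles in its catch, lower than it stood. Leave the white stud locked.

Things in the scene. Friction and masses are not known exactly. Their poses are not given: they have to be found in the camera images.
- orange_grip (a point): Grip point of the sprung-up orange stud: a disc (52 mm diameter, 6 mm thick) carrying an upright bar 44 mm long, 14 mm thick, 30 mm high, black coin slot along its top. The point is on the vertical turning axis, 8 mm below the bar's top, 22 mm above the disc. x runs along the bar, y across it, z up; moves with the stud. It stands in a dark steel housing, 72 mm diameter, on the cream tester.
- orange_press (a joint): How far the orange stud is pressed down, m: 0 standing loose (disc's underside 16 mm above the housing, bar's top 148 mm above the table), stop at 0.016. Spring: about 4 N up at 0, 9 N at the stop. It turns only while pressed beyond 0.008. Let go when turned far enough it rises to 0.005 and stays in its catch; let go too early it sticks half-turned at 0.008 or comes back up.
- orange_turn (a joint): Turn of the orange stud, rad, growing clockwise seen from above: 0 to 0.12 at the start (bar's ends at the two black marks on the housing's top), 1.57 with the bar's ends at the two green marks. The catch takes it from about 1.3 on; stop at 1.66. It turns easily once pressed.
- white_turn (a joint): Turn of the other stud, white, same shape and size, on the same tester (cream box 200 x 320 mm, 70 mm high), its axis 160 mm from the orange one's, to either side: 1.4 to 1.6 rad is locked, as it is at the start; it is to stay so.

How it is judged:
By the outcome, as a careful person would: the job done as asked, in the order asked, and still so for the second after the job is handed in, with the robot touching nothing.
It also fails if it takes over 32 s, if anything falls off the work surface, if the arm or the gripper's body presses on something with over 40 N, if the wrist force passes 120 N, or if a joint passes its speed limit or range.

### The arm

A 6-joint arm with a two-finger parallel gripper is mounted at the origin on the work surface. World frame = base frame: x ahead of the robot, y to its left, z up, the work surface at z = 0. Lengths are in m, angles in degrees, forces in N, time in s.
With the tool pointing down it reaches from about 0.275 to 0.75 m from the base axis. Payload 10.2 kg.
Tool frame: the origin (TCP) lies on the centre line of the jaws, within the pads' length; the fingertips stand 11 mm ahead of it and the grasp point (between the pads) lies 8 mm behind it; z points along the fingers, y is the line along which they close (so a half turn about z gives the same grasp; the last joint's range is limited). The gripper opens to 88 mm and grips with 3 to 60 N. Pads are 18 mm wide; open, the fingers measure 123 mm over their backs; the gripper's body (75 mm by 187 mm) begins 45 mm behind the grasp point.
Start: joints at [55.21, 17.928, 85.812, -0, 76.261, -12.8], TCP at [0.197, 0.487, 0.25] pointing down, gripper open.
Joint ranges: [-168.41, 168.41], [-55.51, 124.54], [10.69, 146.95], [-70.63, 250.63], [1, 178], [-165.06, 165.06]. Speed limits (degrees/s): [136.94, 136.94, 172.46, 180, 180, 180].

### API

Orientations are given as [roll, pitch, yaw] about the fixed x, y, z axes, in that order (R = Rz(yaw) Ry(pitch) Rx(roll)).
In Python, from rig import robot gives the robot as it stands. The module is installed in compiled form; this text tells all that it offers.
- The arm moves only by the shell command python3 -m jog 'ROWS' [FORCE]. ROWS is JSON, a list of rows, each a list of 5 numbers: the shift along the world's x, y, z in mm, then the turn about the world's z in rad, then the opening, from -1 (shut) to 1 (fully open). In form: [[tx, ty, tz, turn, claw], ...]. A call has 1 to 5 rows; each row shifts and turns the commanded pose from where the row before left it; what a row does not reach is not made up. A row lasts 1/12 s, in which the tool goes at most 41.7 mm and 7.16 degrees, less where a joint would pass 70% of its speed; a pose out of reach is approached as far as the arm can. A call is refused whole if a number of a shift passes 41.7 or a number of a turn 0.125, either way. A call with a gripper value outside its range is refused whole. The fingers move at their own pace and stop on an object; FORCE is the grip in N (left out, the last holds). Time passes only in rows, so rows that do not move let the fingers close. It gives the time, the measured TCP pose, the force, the opening and the grip force at its end, in the units of the state.
- robot.get_obs(): the state, without advancing time (a new reading comes with each control period).
- robot.get_image(name): name is "side" or "top" or "wrist"; returns (picture, depth): 480x640x3 uint8, red, green, blue; 480x640 float32, m along the optical axis (not along the pixel's ray), 0 where there is no reading.
- robot.get_calibration(name): a dict with "fov_y" (degrees; the focal length in pixels is half the picture's height over the tangent of half this angle, whatever the lens; pixels are square), "cx", "cy" (the principal point, pixels), "R" (3x3) and "t" (3): a world point X has camera coordinates R X + t; the wrist camera has in their place "mount" (4x4, takes a point from camera to tool coordinates, whose origin is the TCP and whose axes are the flange's). Camera axes: x right, y down, z forward; pixel columns grow to the right and rows downward; lengths in m; the calibration is good to about 2 mm. A picture is of the moment at which its call begins: read the wrist's pose just before it. get_calibration takes no time and is no camera call.
- robot.close_job(): hands the job in; it is judged then, once.
The state is a dict: "t": time; "joint_pos": joint angles; "joint_velocities": joint speeds; "joint_torque": joint torques, N m; "eef_pos": TCP position; "ee_rot": TCP orientation; "contact_force": force on the tool from outside, world axes, zero at the start; "wrist_torque": the same for the moment, N m; "opening": finger opening in m; "finger_force": force on a finger pad.
Only numpy, scipy, OpenCV 4.12 (cv2) and the standard library are available. Lean on these libraries where they do the work, as an engineer would, in place of code of your own. Each camera call takes 0.05 s, during which the arm holds its last target. There are 200 camera calls.

## Working session

There is one attempt and no reset: what is moved stays moved. The work goes in short steps, Python scripts to look and compute and a shell command to move; the robot and the scene stay as the last step left them, time stands still between calls to the robot, and variables do not carry over. Pictures are saved under pics/ and viewed, at most 10 in all, crops included, and the job is handed in when it is done.

```bash
mkdir -p pics; cat > h.py <<'E'
import numpy as np,cv2
from rig import robot
from scipy.spatial.transform import Rotation as Ro
def cam(n,obs=None):
    c=robot.get_calibration(n); f=240/np.tan(np.radians(c["fov_y"])/2)
    if n=="wrist":
        o=obs or robot.get_obs(); T=np.eye(4); T[:3,:3]=Ro.from_euler("xyz",o["ee_rot"],degrees=True).as_matrix(); T[:3,3]=o["eef_pos"]
        M=T@np.array(c["mount"]); return f,c["cx"],c["cy"],M[:3,:3],M[:3,3]
    R=np.array(c["R"]);return f,c["cx"],c["cy"],R.T,-R.T@np.array(c["t"])
def onplane(C,u,v,z):
    f,cx,cy,R,p=C; d=R@np.array([(u-cx)/f,(v-cy)/f,1]); return p+d*(z-p[2])/d[2]
E
python3 - <<'E'
from h import *
o=robot.get_obs();print(o)
for n in("top","wrist"):
    p,d=robot.get_image(n);cv2.imwrite(f"pics/{n}0.png",p[...,::-1])
    np.savez(f"{n}0.npz",p=p,d=d)
    print(n,robot.get_calibration(n))
E
```

```text
{'t': 0.0, 'joint_pos': array([ 5.52103038e+01,  1.79596423e+01,  8.58529836e+01, -8.56574432e-04,
        7.62612392e+01, -1.28002169e+01]), 'joint_velocities': array([ 0.01567266,  0.06750071,  0.04843969, -0.02430039, -0.08485603,
        0.03937618]), 'joint_torque': array([ 1.96545295e-05, -4.02212334e+01, -2.52273971e+01,  6.94861379e-02,
        3.52629181e-02, -8.01749025e-05]), 'eef_pos': array([0.19646233, 0.48660744, 0.24916603]), 'ee_rot': array([-1.79927786e+02, -1.55538471e-02,  1.58010715e+02]), 'contact_force': array([ 0.02514878, -0.79143461,  0.36289388]), 'wrist_torque': array([-0.0382288 , -0.00376058, -0.04243049]), 'finger_force': 0.0, 'opening': 0.0880916251838758}
top {'fov_y': 50.96249536522904, 'cx': 325.740425555937, 'cy': 250.76562835322832, 'R': array([[ 0.02244296, -0.99918591,  0.03352344],
       [-0.9808018 , -0.02850241, -0.19291305],
       [ 0.19371151, -0.02855031, -0.98064302]]), 't': array([0.02458337, 0.58953766, 0.73874694])}
wrist {'fov_y': 61.392835995231955, 'cx': 319.47621562138426, 'cy': 236.69455569935747, 'mount': array([[ 7.44064720e-05, -9.52203622e-01, -3.05464004e-01,
         7.93314540e-02],
       [ 9.99999425e-01, -2.55873547e-04,  1.04120336e-03,
        -1.36271834e-04],
       [-1.06959777e-03, -3.05463905e-01,  9.52203055e-01,
        -1.34554649e-01],
       [ 0.00000000e+00,  0.00000000e+00,  0.00000000e+00,
         1.00000000e+00]])}
```

View pics/top0.png

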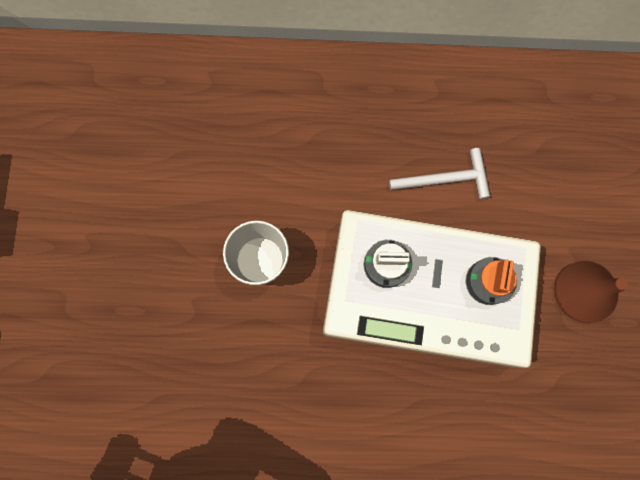

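The top view shows the tester at (432,288), the orange stud at (498,278) with its bar roughly upright in the picture, and the white stud at (390,260). Next I measure the orange one.

```bash
cat > m.py <<'E'
from h import *
def orange(p,d,C,tag):
    hsv=cv2.cvtColor(p,cv2.COLOR_RGB2HSV)
    m=cv2.inRange(hsv,(5,150,120),(18,255,255))
    f,cx,cy,R,t=C; v,u=np.mgrid[:480,:640]
    P=np.stack([(u-cx)/f*d,(v-cy)/f*d,d],-1)@R.T+t
    ok=(m>0)&(d>0)&(P[...,2]>.08)
    n,l,s,_=cv2.connectedComponentsWithStats(cv2.morphologyEx(ok.astype(np.uint8),cv2.MORPH_CLOSE,np.ones((7,7))))
    k=1+np.argmax(s[1:,4]); ok&=l==k
    Q=P[ok]; zt=np.percentile(Q[:,2],98); print(tag,"bbox",s[k],"ztop",zt)
    B=(ok)&(P[...,2]>zt-.008); T=P[B]
    r=cv2.minAreaRect((T[:,:2]*1e4).astype(np.float32)); w,h=r[1]
    bx=cv2.boxPoints(r)
    e=(bx[1]-bx[0]) if np.linalg.norm(bx[1]-bx[0])>np.linalg.norm(bx[2]-bx[1]) else bx[2]-bx[1]
    print("bar centre",np.array(r[0])/1e4,"size mm",w/10,h/10,"dir deg",np.degrees(np.arctan2(e[1],e[0]))%180, "z",np.median(T[:,2]))
    # disc: oranges below bar
    D=Q[(Q[:,2]<zt-.026)&(Q[:,2]>zt-.034)]
    if len(D)>20: (c,rad)=cv2.minEnclosingCircle((D[:,:2]*1e4).astype(np.float32)); print("disc",np.array(c)/1e4,"r mm",rad/10,len(D))
    return P
if __name__=="__main__":
    z=np.load("top0.npz");C=cam("top");P=orange(z["p"],z["d"],C,"top")
    for u,v in((390,258),(360,300),(340,220),(538,240)):print(u,v,P[v,u])
E
python3 m.py
```

```text
top bbox [ 481  260   36   36 1016] ztop 0.14891010868947413
bar centre [ 0.54374878 -0.21127307] size mm 14.7978271484375 42.29848937988281 dir deg 167.95416 z 0.14711463359344445
disc [ 0.54469878 -0.21167722] r mm 26.081741333007812 503
390 258 [ 0.56389552 -0.04842684  0.14341738]
360 300 [ 0.51108477 -0.01403353  0.06927315]
340 220 [ 0.65558915  0.01456011 -0.00401781]
538 240 [ 0.62992955 -0.32897944 -0.0014947 ]
```

```bash
python3 -m jog '[[17,-34,0,0.01,1],[17,-34,0,0.01,1],[17,-34,0,0.01,1],[17,-34,0,0.01,1],[17,-34,0,0.01,1]]' 45 | tail -3
python3 -m jog '[[17,-34,0,0.01,1],[17,-34,0,0.01,1],[17,-34,0,0.01,1],[17,-34,0,0.01,1],[17,-34,0,0.01,1]]' | tail -3
python3 -m jog '[[17,-34,0,0.01,1],[17,-34,0,0.01,1],[17,-34,0,0.01,1],[17,-34,0,0.01,1],[17,-34,0,0.01,1]]' | tail -3
python3 -m jog '[[17,-34,0,0.01,1],[17,-34,0,0.01,1],[17,-34,0,0.01,1],[17,-34,0,0,1],[17,-34,0,0,1]]' | tail -3
python3 -m jog '[[0,0,0,0,1],[0,0,0,0,1],[0,0,0,0,1]]'
python3 - <<'E'
from m import *
o=robot.get_obs();p,d=robot.get_image("wrist");cv2.imwrite("pics/wrist1.png",p[...,::-1])
orange(p,d,cam("wrist",o),"wrist");print(o["eef_pos"],o["ee_rot"],o["contact_force"])
E
```

```text
contact_force: [0.6, 0.8, 0.3]
opening: 0.088
finger_force: 0.0
contact_force: [-0.0, 0.4, -0.5]
opening: 0.0881
finger_force: 0.0
contact_force: [0.2, 1.3, 1.4]
opening: 0.0881
finger_force: 0.0
contact_force: [-0.6, 0.4, 0.3]
opening: 0.0884
finger_force: 0.0
t: 2.02
eef_pos: [0.5363, -0.1925, 0.2493]
ee_rot: [180.0, -0.1, 168.3]
contact_force: [0.0, -0.5, -0.2]
opening: 0.0881
finger_force: 0.0
wrist bbox [ 259  208   74   83 4307] ztop 0.1483549966262519
bar centre [ 0.54383135 -0.2110814 ] size mm 13.783676147460938 43.153402709960936 dir deg 166.57303 z 0.1472994558277943
disc [ 0.54432144 -0.21092395] r mm 25.971963500976564 2578
[ 0.53627216 -0.19253385  0.24932882] [ 1.79962686e+02 -5.98941286e-02  1.68331063e+02] [ 0.03288668 -0.47816573 -0.19392137]
```

View pics/wrist1.png

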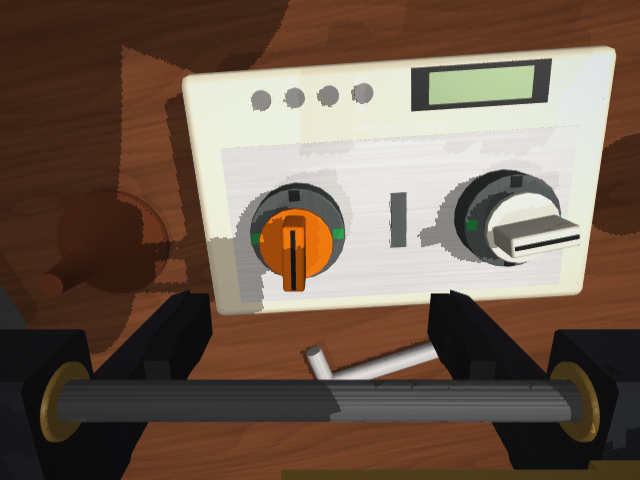

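The wrist view shows the orange bar centred near (293,255), pointing at the black marks, with the green marks at (255,238) and (339,233). Position agrees with the top view and the sizes fit. I'll centre and descend, and also measure the green marks' direction.

```bash
python3 -m jog '[[8,-18.5,0,-0.03,1],[0,0,0,0,1],[0,0,-25,0,1],[0,0,-25,0,1],[0,0,-25,0,1]]' | tail -5
python3 - <<'E'
from m import *
p=cv2.cvtColor(cv2.imread("pics/wrist1.png"),cv2.COLOR_BGR2HSV);m=cv2.inRange(p,(50,120,60),(85,255,255))
import h
n,l,s,c=cv2.connectedComponentsWithStats(m)
o=dict(eef_pos=[.53627,-.19253,.24933],ee_rot=[179.963,-.06,168.331]);C=cam("wrist",o)
pts=[]
for k in range(1,n):
    if s[k,4]>20: q=onplane(C,*c[k],.096);print(c[k],s[k,4],q);pts.append(q)
E
python3 -m jog '[[0,0,-20,0,1],[0,0,-12,0,1],[0,0,-10,0,1],[0,0,0,0,1],[0,0,0,0,1]]'
```

```text
eef_pos: [0.5443, -0.2103, 0.1744]
ee_rot: [-180.0, 0.1, 166.7]
contact_force: [0.5, -0.7, -0.3]
opening: 0.0883
finger_force: 0.0
[470.92241379 224.87068966] 116 [ 0.56269657 -0.08304759  0.096     ]
[337.83478261 233.06086957] 115 [ 0.54893551 -0.18088296  0.096     ]
[255.08433735 237.78313253] 83 [ 0.54001529 -0.24222234  0.096     ]
t: 2.9
eef_pos: [0.5446, -0.2111, 0.1332]
ee_rot: [-180.0, 0.0, 166.7]
contact_force: [0.6, -0.3, 0.9]
opening: 0.0882
finger_force: 0.0
```

Green marks lie along 81.7°, so the bar must turn about 85° (1.48 rad) clockwise. Next I close the fingers on it.

```bash
python3 -m jog '[[0,0,0,0,-1],[0,0,0,0,-1],[0,0,0,0,-1],[0,0,0,0,-1],[0,0,0,0,-1]]' 45
python3 -m jog '[[0,0,0,0,-1],[0,0,0,0,-1],[0,0,0,0,-1],[0,0,0,0,-1],[0,0,0,0,-1]]'
```

```text
t: 3.32
eef_pos: [0.5447, -0.2117, 0.133]
ee_rot: [-180.0, 0.0, 166.6]
contact_force: [-0.9, 0.4, 0.1]
opening: 0.0566
finger_force: 0.0
t: 3.73
eef_pos: [0.5446, -0.2117, 0.1327]
ee_rot: [180.0, -0.0, 166.6]
contact_force: [0.0, -0.1, 1.0]
opening: 0.0239
finger_force: 0.0
```

```bash
python3 -m jog '[[0,0,0,0,-1],[0,0,0,0,-1],[0,0,0,0,-1],[0,0,0,0,-1],[0,0,0,0,-1]]'
python3 -m jog '[[0,0,-3,0,-1],[0,0,-3,0,-1],[0,0,-3,0,-1],[0,0,-2,0,-1],[0,0,-2,0,-1]]'
```

```text
t: 4.15
eef_pos: [0.5447, -0.2115, 0.1327]
ee_rot: [180.0, -0.0, 166.6]
contact_force: [0.1, 2.3, 0.2]
opening: 0.0137
finger_force: 45.0
t: 4.57
eef_pos: [0.5448, -0.2116, 0.1202]
ee_rot: [180.0, 0.0, 166.6]
contact_force: [-1.9, 3.8, 7.8]
opening: 0.0136
finger_force: 45.0
```

Pressed 12.5 mm at 7.8 N, as the spring predicts. Next I turn it clockwise.

```bash
python3 -m jog '[[0,0,0,-0.1,-1],[0,0,0,-0.1,-1],[0,0,0,-0.1,-1],[0,0,0,-0.1,-1],[0,0,0,-0.1,-1]]'
python3 -m jog '[[0,0,0,-0.1,-1],[0,0,0,-0.1,-1],[0,0,0,-0.1,-1],[0,0,0,-0.1,-1],[0,0,0,-0.1,-1]]'
python3 -m jog '[[0,0,0,-0.1,-1],[0,0,0,-0.1,-1],[0,0,0,-0.1,-1],[0,0,0,-0.1,-1],[0,0,0,-0.09,-1]]'
python3 -m jog '[[0,0,0,0,-1],[0,0,0,0,-1]]'
```

```text
t: 4.98
eef_pos: [0.5448, -0.2116, 0.1203]
ee_rot: [180.0, 0.0, 137.7]
contact_force: [-1.4, 3.6, 8.2]
opening: 0.014
finger_force: 45.0
t: 5.4
eef_pos: [0.5448, -0.2116, 0.1204]
ee_rot: [180.0, 0.0, 109.0]
contact_force: [-2.0, 3.7, 7.7]
opening: 0.0136
finger_force: 45.0
t: 5.82
eef_pos: [0.5447, -0.2116, 0.1204]
ee_rot: [180.0, 0.0, 81.0]
contact_force: [-2.3, 3.4, 7.2]
opening: 0.0137
finger_force: 45.0
t: 5.98
eef_pos: [0.5447, -0.2116, 0.1203]
ee_rot: [180.0, 0.0, 81.2]
contact_force: [-2.4, 3.3, 8.0]
opening: 0.0135
finger_force: 45.0
```

```bash
python3 -m jog '[[0,0,2,0,-1],[0,0,2,0,-1],[0,0,2,0,-1],[0,0,1,0,-1],[0,0,0,0,-1]]'
python3 -m jog '[[0,0,0,0,1],[0,0,0,0,1],[0,0,0,0,1],[0,0,0,0,1],[0,0,0,0,1]]'
python3 -m jog '[[0,0,0,0,1],[0,0,0,0,1],[0,0,0,0,1],[0,0,0,0,1],[0,0,0,0,1]]'
python3 -m jog '[[0,0,15,0,1],[0,0,20,0,1],[0,0,30,0,1],[0,0,35,0,1],[0,0,30,0,1]]'
python3 -m jog '[[0,0,0,0,1],[0,0,0,0,1]]'
python3 - <<'E'
from m import *
o=robot.get_obs();p,d=robot.get_image("wrist");cv2.imwrite("pics/wrist2.png",p[...,::-1])
orange(p,d,cam("wrist",o),"wrist")
p,d=robot.get_image("top");cv2.imwrite("pics/top2.png",p[...,::-1]);orange(p,d,cam("top"),"top")
E
```

```text
t: 6.4
eef_pos: [0.5447, -0.2116, 0.1273]
ee_rot: [180.0, 0.0, 81.2]
contact_force: [-0.2, 3.6, 6.1]
opening: 0.0133
finger_force: 45.0
t: 6.82
eef_pos: [0.5445, -0.2118, 0.1265]
ee_rot: [-180.0, 0.0, 81.2]
contact_force: [0.8, -0.5, 0.1]
opening: 0.0449
finger_force: 0.0
t: 7.23
eef_pos: [0.5446, -0.2117, 0.1267]
ee_rot: [180.0, -0.0, 81.2]
contact_force: [-0.5, 0.6, 0.4]
opening: 0.0779
finger_force: 0.0
t: 7.65
eef_pos: [0.5445, -0.2116, 0.2588]
ee_rot: [180.0, 0.0, 81.2]
contact_force: [-0.9, -1.0, 0.4]
opening: 0.088
finger_force: 0.0
t: 7.82
eef_pos: [0.5449, -0.2119, 0.2581]
ee_rot: [179.8, 0.1, 81.2]
contact_force: [-0.4, -0.5, -1.0]
opening: 0.0879
finger_force: 0.0
wrist bbox [ 283  185   71   80 4074] ztop 0.14340806201369644
bar centre [ 0.54477275 -0.21051453] size mm 43.7255615234375 13.572032165527343 dir deg 80.8684 z 0.1423487172562044
disc [ 0.54481792 -0.21090959] r mm 25.84062805175781 2514
top bbox [ 480  261   41   35 1020] ztop 0.14409723659745566
bar centre [ 0.54444761 -0.21091143] size mm 43.79107666015625 14.486260986328125 dir deg 80.84531 z 0.14240001279436365
disc [ 0.54444429 -0.21129045] r mm 25.954058837890624 553
```

View pics/wrist2.png

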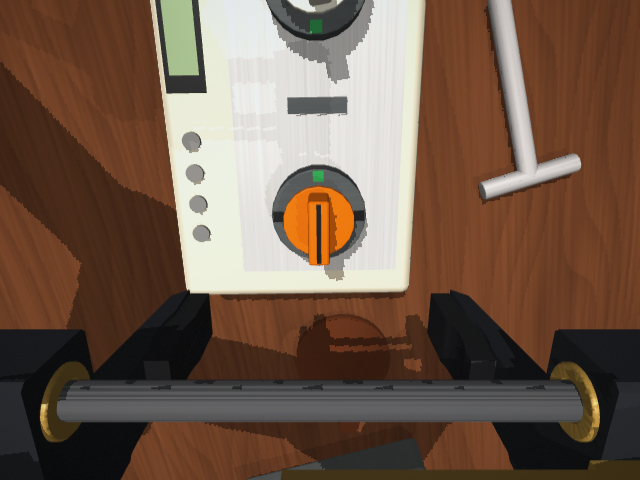

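The picture shows the orange bar at (318,230) in line with the green mark at (318,176). Its top is 5 mm lower than before, so it sits in its catch. The white stud was not touched.

```bash
python3 -c "
from rig import robot
print(robot.close_job())"
```

```text
the job is handed in; nothing more can be done
None
```

The orange stud is pressed down, turned clockwise onto the green marks and settled in its catch 5 mm lower than it stood; the arm never touched the white stud, and the job was handed in at about 8 s.

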